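# Point out the faulty capacitor and flag the board

## Robot

A 6-joint arm with a two-finger parallel gripper is mounted at the origin on the work surface. World frame = base frame: x ahead of the robot, y to its left, z up, the work surface at z = 0. Lengths are in m, angles in rad, forces in N, time in s.
With the tool pointing down it reaches from about 0.425 to 0.95 m from the base axis. Payload 3.5 kg.
Tool frame: the origin (TCP) lies midway between the tips of the shut fingers; the grasp point (between the pads) lies 19 mm behind it; z points along the fingers, x is the direction in which the jaws open and shut, and the axes are right-handed (so a half turn about z gives the same grasp; the last joint's range is limited). The gripper opens to 85 mm and grips with 20 to 120 N. Pads are 22 mm wide; open, the fingers measure 114 mm over their backs; the gripper's body (76 mm by 85 mm) begins 54 mm behind the grasp point. The pads swing forward as they close: fully open they stand 13 mm farther back than shut.
Start: joints at [1.058, 0.286, 1.577, -0, 1.279, -0.15], TCP at [0.24, 0.631, 0.231] pointing down, gripper open.
Joint ranges: [-2.77, 2.77], [-0.9, 2.22], [0.21, 2.48], [-1.53, 4.67], [0.24, 2.81], [-2.84, 2.84]. Speed limits (rad/s): [2.79, 2.79, 3.14, 3.14, 3.14, 3.14].

## Interface

Orientations are given as a unit quaternion [x, y, z, w].
In Python, from bench import bot gives the robot as it stands. Calls block until the motion is done:
- bot.goto(position, orientation): joint-space move of the TCP to a pose.
- bot.movel(position, feed=0.15, rot=None): straight line of the TCP; rot=None keeps the orientation; feed is the mean speed in m/s.
- bot.goto_joints(angles): joint-space move.
- bot.gripper_open() and bot.close(): open the fingers fully, or close them until they stop; the grip force is fixed at half the most.
- bot.dwell(seconds).
- bot.inverse_kinematics(position, orientation): joint angles nearest the present ones, or None.
- bot.sense(): the state.
- bot.read_camera(name): name is "scene" or "top" or "wrist"; returns (picture, depth): 400x640x3 uint8, red, green, blue; 400x640 float32, m along the optical axis (not along the pixel's ray), 0 where there is no reading.
- bot.camera_model(name): a dict with "fx", "fy", "cx", "cy" (pixels), "camera_from_world" (4x4, takes a point from world to camera coordinates). Camera axes: x right, y down, z forward; pixel columns grow to the right and rows downward; lengths in m; the calibration is good to about 2 mm. The wrist camera is an equidistant fisheye: a pixel r from the principal point sees the ray r / f radians off the axis. A picture is of the moment at which its call begins: read the wrist's pose just before it. camera_model takes no time and is no camera call; for the wrist camera it gives the pose at the moment of the call.
A pose or a line that the arm cannot do raises bot.PlanningError and nothing moves.
- bot.hand_in(): hands the job in, once; it reports no verdict.
The state is a dict: "time_s": time; "qpos": joint angles; "joint_vel": joint speeds; "effort": joint torques, N m; "tool_pos": TCP position; "eef_rot": TCP orientation; "contact_force": force on the tool from outside, world axes, zero at the start; "ft_torque": the same for the moment, N m; "gripper_width": finger opening in m.
Only numpy, scipy, OpenCV 4.12 (cv2) and the standard library are available. Lean on these libraries where they do the work, as an engineer would, in place of code of your own. Each camera call takes 0.05 s, during which the arm holds its last target.

## Task

Show the overhead inspection camera the faulty part: point at the tallest of the four capacitors on the circuit board, with your fingertips centred about two centimetres above its top, and stay there for two seconds without touching anything on the board or pointing at another capacitor. Then flag the board as rejected: push the long lever on the console fully over, away from the robot, without forcing it. Leave the short lever and everything else on the bench where it is, and finish clear of everything.

Things in the scene. Friction and masses are not known exactly. Their poses are not given: they have to be found in the camera images.
- board: copper-brown circuit board in a black carrier, 170 x 210 x 20 mm, fixed to the bench; origin: centre of its underside, z up; the capacitors stand on its top face, 20 mm above the bench. A finned metal block, 37 mm high over the top of the bench, sits at its middle
- cap_tall: the tallest of the four: can capacitor, black upright cylinder with bright metal top, diameter 22, height 52; stands loose on the board (about 30 g), topples or slides if bumped. Origin: centre of its underside, z up
- cap_tall_top (a point): centre of the top face of the tallest capacitor, 72 mm above the bench
- cap_wide: can capacitor, black upright cylinder with bright metal top, diameter 30, height 35; stands loose on the board (about 30 g), topples or slides if bumped. Origin: centre of its underside, z up
- cap_slim: can capacitor, black upright cylinder with bright metal top, diameter 22, height 33; stands loose on the board (about 30 g), topples or slides if bumped. Origin: centre of its underside, z up
- cap_low: can capacitor, black upright cylinder with bright metal top, diameter 30, height 22; stands loose on the board (about 30 g), topples or slides if bumped. Origin: centre of its underside, z up
- console: grey flat control console, 130 x 210 x 20 mm, fixed; origin: centre of its underside. The long and the short lever stand on it side by side, 110 mm apart, in either order; its y axis runs along that row, its x axis is the way the levers swing
- reject_base: aluminium block 70 x 50 x 25 mm of the LONG lever (the reject lever), fixed on the console; origin: centre of its underside, 20 mm above the bench. The hinge axis runs along its y axis through the point 22 mm above this origin. The lever is a steel rod, 10 mm thick, with a black ball of 26 mm diameter at its end, ball centre 90 mm from the hinge
- reject (a joint): angle of the long lever, rad: near 0 it leans 0.5 rad from vertical to the block's -x side (towards the robot); 0.5 is upright; 1.0 is the hard stop, leaning 0.5 rad to the block's +x side (away from the robot). A push of about 1 N at the ball moves it and it stays where it is left (no spring)
- reject_tip (a point): centre of the ball at the end of the long lever
- lamp_base: aluminium block like that of the long lever, carrying the SHORT lever (the lamp lever; ball centre 50 mm from the hinge, same rod and ball); to be left alone
- lamp (a joint): angle of the short lever, rad, measured as for the long one
- lamp_tip (a point): centre of the ball at the end of the short lever
- jar: bystander: small jar with black cap, diameter 42, height 55; origin: centre of its underside
- tin: bystander: round steel tin with brass shavings domed on top, diameter 60, height 42; origin: centre of its underside
- screwdriver: bystander: screwdriver with blue handle lying on the bench along its x axis, 170 long, 26 thick; origin: under its middle
- pliers: bystander: small pliers with blue grips lying on the bench along their x axis, about 160 long, 55 wide, 16 high; origin: near the middle, at bench level
- reel: bystander: small grey reel standing on its flange, diameter 54, height 32; origin: centre of its underside
- cap_wide_top (a point): centre of the top face of cap_wide
- cap_slim_top (a point): centre of the top face of cap_slim
- cap_low_top (a point): centre of the top face of cap_low

How it is judged:
By the outcome, as a careful person would: the job done as asked, in the order asked, and still so for the second after the job is handed in, with the robot touching nothing.
It also fails if it takes over 45 s, if anything falls off the work surface, if the arm or the gripper's body presses on something with over 40 N, if the wrist force passes 120 N, or if a joint passes its speed limit or range.

## Working session

There is one attempt and no reset: what is moved stays moved. The work goes in short steps, each a Python script; the robot and the scene stay as the last script left them, time stands still between calls to the robot, and variables do not carry over. Pictures are saved under pics/ and viewed, and the job is handed in when it is done.

```bash
mkdir -p pics; python3 - <<'E'
from bench import bot
import cv2,numpy as np
for n in ["scene","top"]:
    p,d=bot.read_camera(n); cv2.imwrite(f"pics/{n}0.png",p[:,:,::-1]); np.savez(f"{n}0.npz",p=p,d=d)
    m=bot.camera_model(n); print(n,{k:np.round(v,4).tolist() if k!='x' and not isinstance(v,str) else v for k,v in m.items()})
s=bot.sense(); print(s)
E
```

```text
scene {'fx': 492.3561, 'fy': 492.3561, 'cx': 320.3294, 'cy': 206.2931, 'camera_from_world': [[0.6043, 0.7967, -0.0111, -0.3573], [0.5997, -0.464, -0.652, -0.2758], [-0.5246, 0.3873, -0.7582, 1.3192], [0.0, 0.0, 0.0, 1.0]]}
top {'fx': 387.9282, 'fy': 387.9282, 'cx': 318.6857, 'cy': 200.0409, 'camera_from_world': [[0.0001, -1.0, -0.0077, -0.0071], [-0.9971, 0.0005, -0.0757, 0.586], [0.0757, 0.0077, -0.9971, 0.9314], [0.0, 0.0, 0.0, 1.0]]}
{'time_s': 0.1, 'qpos': array([ 1.05802941e+00,  2.87115902e-01,  1.57808632e+00,  1.77653929e-05,
        1.27861823e+00, -1.49984649e-01]), 'joint_vel': array([-0.00085902, -0.0020806 , -0.0038261 ,  0.0009071 , -0.00133325,
        0.00117197]), 'effort': array([ 6.85956347e-04, -4.07291615e+01, -2.93704265e+01, -1.67493167e-04,
        3.37789235e-03,  2.58570765e-06]), 'tool_pos': array([0.23919222, 0.63053453, 0.23002946]), 'eef_rot': array([ 8.23067404e-01,  5.67942609e-01, -1.00477927e-03,  4.80896154e-04]), 'contact_force': array([-0.03955049, -0.30115297,  0.03709741]), 'ft_torque': array([-0.02903629,  0.03768552, -0.02529527]), 'gripper_width': 0.0852822325541189}
```

View pics/scene0.png

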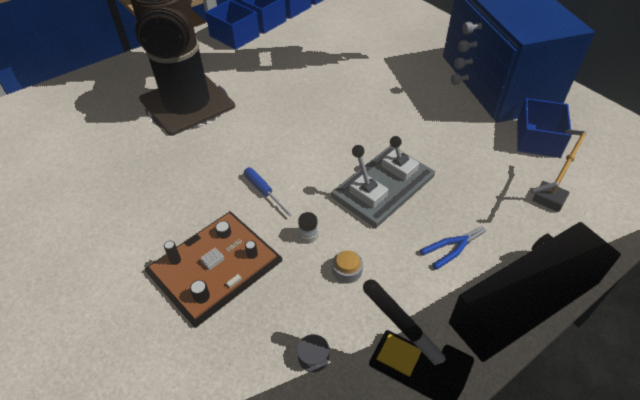

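View pics/top0.png

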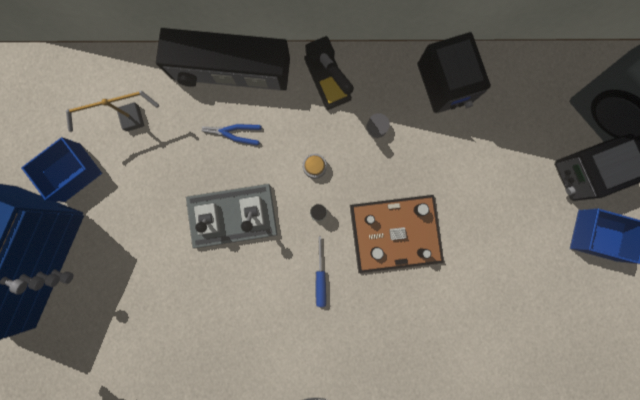

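The scene view shows the board at (213,266), with what looks like the tall capacitor at (171,250). The console is at (383,183), and the lever with the longer rod has its ball at (358,151). In the top view the board is at (397,234), the console at (231,215), and the balls at (201,227) and (247,226). Next I'll zoom in and use depth.

```bash
cat > h.py <<'E'
import numpy as np,cv2
from bench import bot
def ray(n,u,v):
    m=bot.camera_model(n);T=np.array(m["camera_from_world"]);R=T[:3,:3];c=-R.T@T[:3,3]
    return c,R.T@np.array([(u-m["cx"])/m["fx"],(v-m["cy"])/m["fy"],1.])
def onz(n,u,v,z):
    c,r=ray(n,u,v); return c+r*(z-c[2])/r[2]
def pt(n,u,v,d):
    c,r=ray(n,u,v); return c+r*d
def cloud(n,d):
    V,U=np.mgrid[:d.shape[0],:d.shape[1]]
    m=bot.camera_model(n);T=np.array(m["camera_from_world"]);R=T[:3,:3];c=-R.T@T[:3,3]
    r=np.stack([(U-m["cx"])/m["fx"],(V-m["cy"])/m["fy"],np.ones(U.shape)],-1)
    P=c+(r*d[...,None])@R; P[d<=0]=np.nan; return P
def proj(n,P):
    m=bot.camera_model(n);T=np.array(m["camera_from_world"]);q=T[:3,:3]@np.array(P)+T[:3,3]
    return np.array([m["cx"]+m["fx"]*q[0]/q[2],m["cy"]+m["fy"]*q[1]/q[2]])
E
python3 - <<'E'
from h import *
S=np.load("scene0.npz");T=np.load("top0.npz")
def crop(a,x0,y0,x1,y1): return cv2.resize(a[y0:y1,x0:x1,::-1],None,fx=4,fy=4,interpolation=cv2.INTER_CUBIC)
cv2.imwrite("pics/c1.png",crop(T['p'],180,170,360,310));cv2.imwrite("pics/c2.png",crop(T['p'],330,170,470,290))
cv2.imwrite("pics/c3.png",crop(S['p'],140,200,290,330));cv2.imwrite("pics/c4.png",crop(S['p'],320,120,450,230))
P=cloud("top",T['d']);Z=P[...,2]
for nm,(x0,y0,x1,y1),h in [("board",(350,190,445,275),.033),("console",(185,180,278,250),.06)]:
    m=np.zeros(Z.shape,np.uint8); m[y0:y1,x0:x1]=(np.nan_to_num(Z)[y0:y1,x0:x1]>h)
    k,L,st,c=cv2.connectedComponentsWithStats(m)
    for i in range(1,k):
        if st[i,4]>8:
            q=P[L==i]; zt=np.percentile(q[:,2],80); t=q[q[:,2]>zt-.006]
            print(nm,c[i].round(1),st[i,4],"zmax",np.round(zt,4),"xy",t[:,:2].mean(0).round(4))
E
```

```text
board [421.5 209.6] 144 zmax 0.0555 xy [ 0.5611 -0.2522]
board [369.5 219.5] 71 zmax 0.0539 xy [ 0.5374 -0.1286]
board [398.4 233.4] 86 zmax 0.0374 xy [ 0.5044 -0.1989]
board [376.7 253.5] 124 zmax 0.0425 xy [ 0.4568 -0.1459]
board [424.1 253.4] 105 zmax 0.0722 xy [ 0.4578 -0.2544]
console [247.  224.1] 145 zmax 0.1352 xy [0.5207 0.1494]
console [200.9 226.8] 117 zmax 0.0985 xy [0.5185 0.2602]
```

View pics/c1.png

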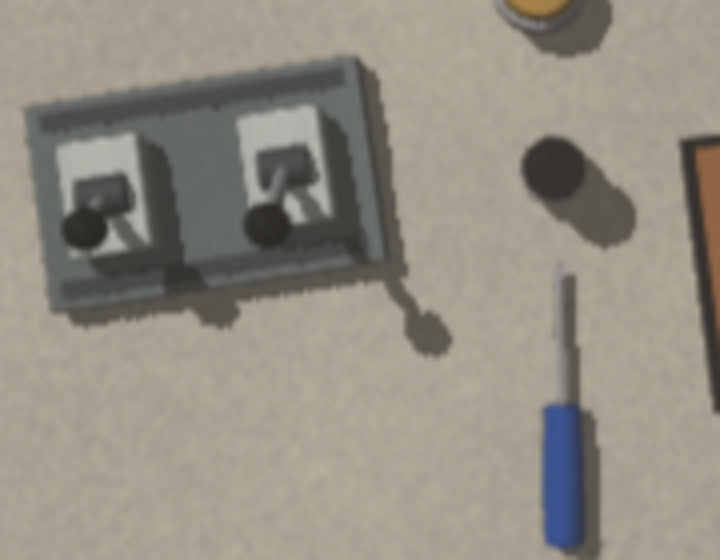

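View pics/c2.png

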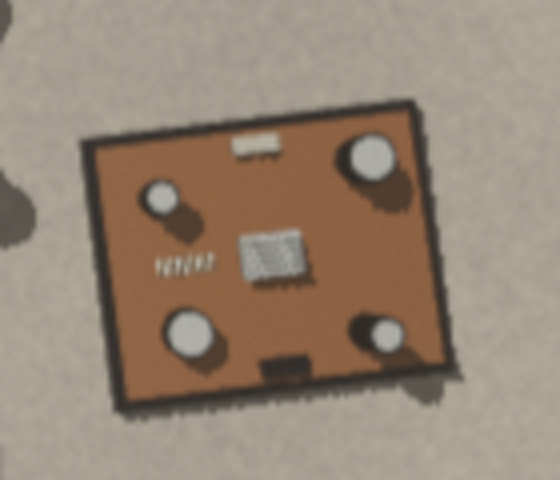

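View pics/c4.png

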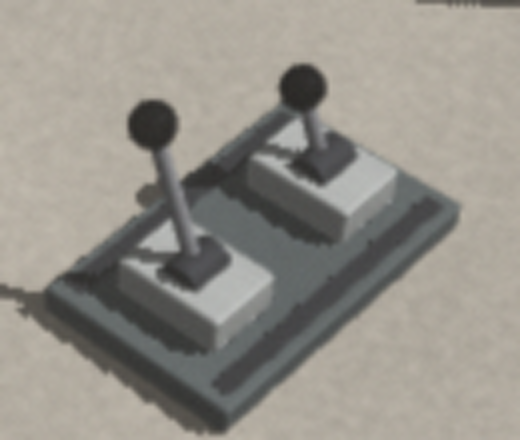

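View pics/c3.png

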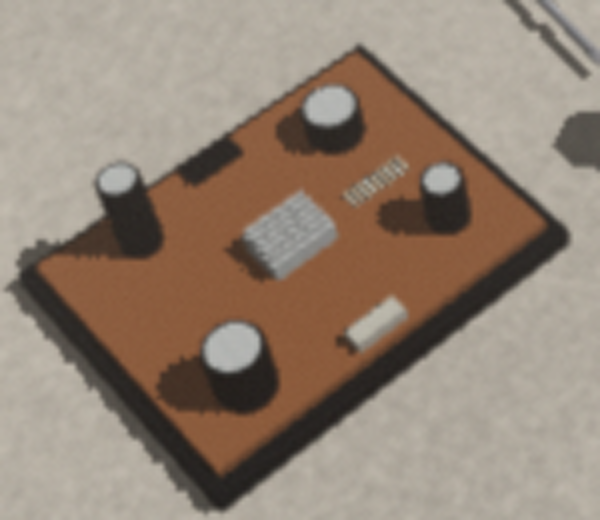

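Depth heights match the given sizes: the can at top pixel (424,253) is 72 mm high, and the long lever is the one at (247,226) with its ball top at 0.135 m. I'll refine the can top, ball and console yaw across the two views.

```bash
cat >> h.py <<'E'
def comp(mask,u,v,r=14):
    m=np.zeros(mask.shape,np.uint8); m[v-r:v+r,u-r:u+r]=mask[v-r:v+r,u-r:u+r]
    k,L,st,c=cv2.connectedComponentsWithStats(m,connectivity=4); i=1+np.argmax(st[1:,4]); return c[i],st[i]
def tri(a,b):
    (c1,r1),(c2,r2)=ray("top",*a),ray("scene",*b); r1=r1/np.linalg.norm(r1);r2=r2/np.linalg.norm(r2)
    s=np.linalg.lstsq(np.stack([r1,-r2],1),c2-c1,rcond=None)[0]; p,q=c1+s[0]*r1,c2+s[1]*r2
    return (p+q)/2,np.linalg.norm(p-q)
E
python3 - <<'E'
from h import *
S=np.load("scene0.npz");T=np.load("top0.npz")
def bright(p):
    q=p.astype(int); return ((q.min(2)>120)&(q.max(2)-q.min(2)<40)).astype(np.uint8)
def dark(p): return (p.max(2)<55).astype(np.uint8)
a,sa=comp(bright(T['p']),427,254,8);b,sb=comp(bright(S['p']),170,245,8)
print("cap",a,sa,b,sb,tri(a,b),onz("top",*a,.072),onz("scene",*b,.072))
a,sa=comp(dark(T['p']),247,226,9);b,sb=comp(dark(S['p']),358,151,10)
print("ball",a,sa,b,sb,tri(a,b),onz("top",*a,.121),onz("scene",*b,.121))
P=cloud("top",T['d'])
for nm,box,lo,hi in [("console",(180,175,285,255),.012,.028),("blocks_long",(236,190,265,232),.038,.05),("blocks_short",(190,195,220,240),.038,.05)]:
    x0,y0,x1,y1=box; q=P[y0:y1,x0:x1].reshape(-1,3); q=q[(q[:,2]>lo)&(q[:,2]<hi)]
    r=cv2.minAreaRect(q[:,:2].astype(np.float32)*1000); print(nm,len(q),np.round(r[0],1),np.round(r[1],1),r[2])
print(P[248:258,421:433,2].round(3))
for u in [[1.718],[-1.423]]:
    w=u[0]/2; o=[np.cos(w),np.sin(w),0,0]
    for p in [[.458,-.254,.2],[.458,-.254,.092],[.47,.14,.2],[.47,.14,.11],[.57,.157,.11]]:
        q=bot.inverse_kinematics(p,o); print(u,p,None if q is None else np.round(q,2))
E
```

```text
cap [426.41025641 253.35897436] [423 250   7   8  39] [168.54761905 242.21428571] [162 237  16  16 168] (array([ 0.45916332, -0.2544703 ,  0.07742281]), np.float64(0.0009410941516628447)) [ 0.45905157 -0.25548463  0.072     ] [ 0.45434379 -0.25412865  0.072     ]
ball [246.62790698 226.23255814] [242 221  11  11  86] [357.53571429 150.85714286] [353 146  10  11  84] (array([0.52117285, 0.15002921, 0.12393001]), np.float64(0.0010933446553839851)) [0.52089796 0.15012921 0.121     ] [0.51906507 0.15267899 0.121     ]
console 3134 [547.5 210.2] [130.3 210.1] 8.938246726989746
blocks_long 421 [555.9 155.9] [69.9 50.1] 8.691902160644531
blocks_short 414 [538.5 264.6] [69.4 51.4] 9.007871627807617
[[0.016 0.018 0.019 0.021 0.02  0.021 0.02  0.019 0.021 0.02  0.021 0.02 ]
 [0.042 0.049 0.052 0.062 0.067 0.016 0.02  0.023 0.02  0.017   nan 0.021]
 [0.052 0.061 0.067 0.068 0.069 0.071 0.072 0.07  0.023 0.02  0.018 0.021]
 [0.058 0.066 0.071 0.07  0.072 0.073 0.073 0.071 0.072 0.02  0.018 0.019]
 [0.06  0.07  0.07  0.07  0.072 0.072 0.07  0.074 0.075 0.072 0.02  0.017]
 [0.065 0.069 0.073 0.072
[... 317 characters left out ...]
2 0.071 0.071 0.019 0.02  0.018]]
[1.718] [0.458, -0.254, 0.2] [-0.7  -0.02  1.98 -0.    1.19 -2.42]
[1.718] [0.458, -0.254, 0.092] [-0.7   0.12  2.05 -0.    0.97 -2.42]
[1.718] [0.47, 0.14, 0.2] [ 0.08 -0.1   2.05 -0.    1.19 -1.64]
[1.718] [0.47, 0.14, 0.11] [ 0.08  0.02  2.12 -0.    1.01 -1.64]
[1.718] [0.57, 0.157, 0.11] [ 0.1   0.23  1.88 -0.    1.03 -1.62]
[-1.423] [0.458, -0.254, 0.2] [-0.7  -0.02  1.98 -0.    1.19  0.72]
[-1.423] [0.458, -0.254, 0.092] [-0.7   0.12  2.05 -0.    0.97  0.72]
[-1.423] [0.47, 0.14, 0.2] [ 0.08 -0.1   2.05 -0.    1.19  1.51]
[-1.423] [0.47, 0.14, 0.11] [ 0.08  0.02  2.12 -0.    1.01  1.51]
[-1.423] [0.57, 0.157, 0.11] [ 0.1   0.23  1.88 -0.    1.03  1.52]
```

```bash
python3 - <<'E'
from h import *
for n,u,v in [("top",426,253),("scene",170,245)]:
    D=np.load(n+"0.npz");P=cloud(n,D['d'])[v-14:v+14,u-14:u+14]; m=np.nan_to_num(abs(P[...,2]-.072),nan=1)<.0035
    q=P[m]; (c,r)=cv2.minEnclosingCircle(q[:,:2].astype(np.float32)*1000); print(n,len(q),np.median(q,0).round(4),q.min(0).round(4),q.max(0).round(4),np.round(c,1),r)
    p=D['p'].astype(int)[v-10:v+11,u-10:u+11]; print(p.mean(2).astype(int)[::2])
    big=cv2.resize(D['p'][v-14:v+14,u-14:u+14,::-1],None,fx=16,fy=16,interpolation=cv2.INTER_NEAREST); cv2.imwrite(f"pics/cap_{n}.png",big)
E
```

```text
top 68 [ 0.4575 -0.2547  0.0713] [ 0.4483 -0.2639  0.0688] [ 0.4667 -0.2435  0.075 ] [ 457.5 -254.2] 10.742263793945312
[[102 102 101 102 102 101 102 101 101 101 101 101 102 101 101 101 101 101
  100 100 101]
 [102 101 101 101 101 103 101 101 101 102 100 101 101 101 100 102 100 102
  101 101 102]
 [102 102 100  99  90  91  93  97 100  99  99 100 101 101 100 101 101 100
  101 102 102]
 [100  90  69  52  46  47  48  50  59  70  78  87  88  92  97 100  99 102
  101 101 101]
 [ 93  62  45  43  44  44  48  79 129 159 165 163 151 133  92  95 100 101
  102 100 101]
 [ 92  60  45  43  42  43  64 129 162 169 170 170 168 165 122  92  97 100
  101 100 101]
 [100  87  60  45  43  43  51  91 151 166 171 169 165 152 100  90  98 100
  101 101 102]
 [102 101  98  85  66  57  54  54  73 105 126 128 102  74  62  64  69  84
   97 101 101]
 [102 102 102 102 100  99  88  72  66  63  62  63  62  63  64  63  63  64
   67  83  96]
 [102 101 100 100 100 100 100  99  95  72  61  59  58  58  57  55  56  53
   50  51  52]
 [ 81  73  64  62  60  57  52  52  52  49  49  45  45  46  47  47  49  51
   54  54  55]]

[... 401 characters left out ...]
0 172 172 164 154 136 139 150 151 144 126 138 158 167 167 167
  167 167 169]
 [173 171 173 167 136 142 172 180 180 181 180 180 173 149  97 146 164 166
  166 162 144]
 [173 170 166 131 113 174 179 178 178 179 179 179 165 115  58  83 147 146
  117  87  83]
 [168 169 168 153  90 115 157 164 163 161 153 128  82  49  42  44  56  81
   95  99  99]
 [172 170 171 165 128  64  47  48  52  51  44  42  43  41  42  41  49  71
   96  98  99]
 [174 172 170 169 157 109  52  40  42  41  40  39  41  42  41  41  41  50
   75  97  97]
 [173 171 170 169 164 138  79  44  38  40  39  40  39  40  37  39  42  41
   57  90  98]
 [177 169 148 114  77  66  56  53  41  40  40  41  40  40  40  39  40  39
   42  57  90]]
```

View pics/cap_top.png

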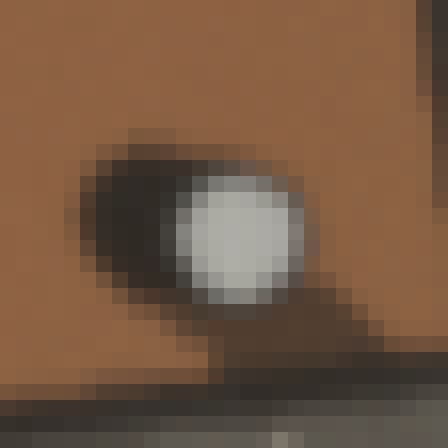

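View pics/cap_scene.png

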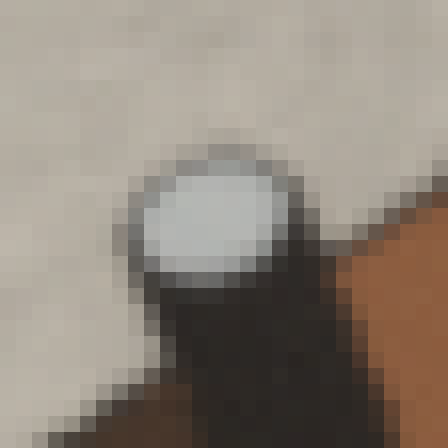

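Can top centre is (0.459,-0.255,0.072): the top disc centre is at pixel (426.5,253.5), and both depth views agree to about 2 mm. The block centre is (0.556,0.156), yaw 8.9°, and the ball is 36 mm to its -x side, which fits a joint angle near 0.09. Now the pointing move.

```bash
python3 - <<'E'
from h import *
a=(np.radians(8.9)-np.pi/2)/2; o=[np.cos(a),np.sin(a),0,0]
bot.close()
bot.goto([.459,-.255,.2],o); print(bot.sense()['time_s'])
bot.movel([.459,-.255,.093],feed=.08)
s=bot.sense(); print(s['time_s'],s['tool_pos'],s['contact_force'],s['gripper_width'])
for n in ["top","scene"]:
    p,d=bot.read_camera(n); np.savez(n+"1.npz",p=p,d=d); cv2.imwrite(f"pics/{n}1.png",cv2.resize(p[160:330,100:470,::-1] ,None,fx=2,fy=2))
E
```

```text
4.0583
5.55 [ 0.45942025 -0.25529054  0.09367426] [-0.42664384  0.30855942  0.61707352] 5.70563059382425e-05
```

View pics/scene1.png

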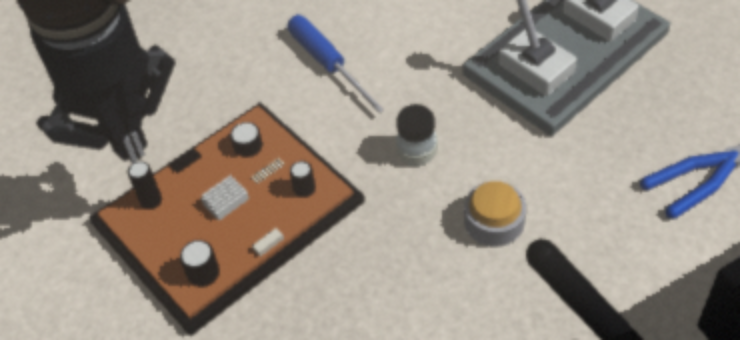

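View pics/top1.png

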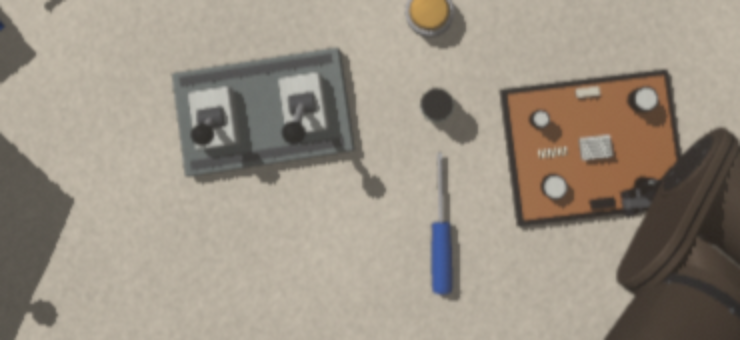

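The fingertips are just above the tall can's top (crop (133,155) against can top (139,170)), and the can hasn't moved. I'll hold here, then go on to the lever.

```bash
python3 - <<'E'
from h import *
print("tip px",proj("scene",[.4594,-.2553,.0937]),proj("scene",[.4594,-.2553,.072]))
bot.dwell(2.6)
s=bot.sense(); print(s['time_s'],s['tool_pos'],s['contact_force'])
bot.movel([.459,-.255,.2],feed=.15)
y=np.radians(8.9); X=np.array([np.cos(y),np.sin(y),0]); H=np.array([.5559,.1559,0])
a=(y-np.pi/2)/2; o=[np.cos(a),np.sin(a),0,0]
st=H-.085*X; print(st)
bot.goto(st+[0,0,.2],o)
bot.movel(st+[0,0,.114],feed=.12)
s=bot.sense(); print(s['time_s'],s['tool_pos'],s['contact_force'])
p,d=bot.read_camera("scene"); np.savez("s2.npz",p=p,d=d); cv2.imwrite("pics/s2.png",cv2.resize(p[80:240,250:460,::-1],None,fx=3,fy=3))
E
```

```text
tip px [166.29838998 237.25703857] [169.16772516 244.23888328]
8.25 [ 0.45898817 -0.25500947  0.0929864 ] [-0.45151467  0.15092178  0.10317228]
[0.47192341 0.14274962 0.        ]
11.4583 [0.4726184  0.14264997 0.11469723] [ 0.55710453  0.27684086 -0.21829342]
```

View pics/s2.png

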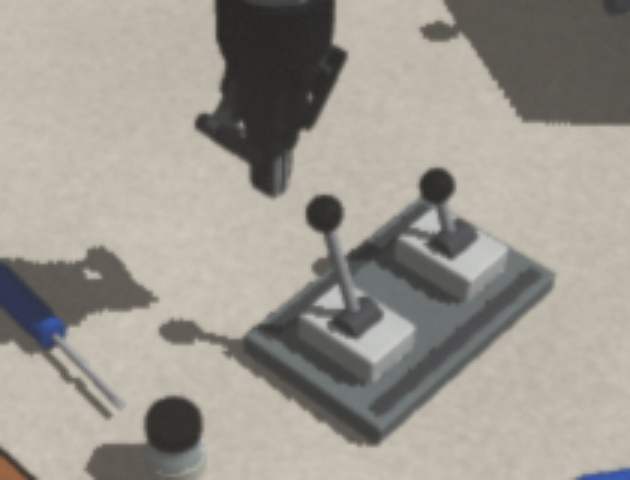

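The fingertips are on the robot side of the long lever's ball, at crop (270,190) with the ball at (323,213), and clear of it. Now I'll push along the block's x axis, watching the force.

```bash
python3 - <<'E'
from h import *
y=np.radians(8.9); X=np.array([np.cos(y),np.sin(y),0]); H=np.array([.5559,.1559,.114])
def go(s,f):
    bot.movel(H+s*X,feed=f); q=bot.sense(); F=q['contact_force']@X
    print(round(q['time_s'],2),s,round((q['tool_pos']-H)@X,4),"F",F.round(2),q['contact_force'].round(2)); return F
for s in [-.065,-.045,-.02,0,.008]: F=go(s,.08)
s=.008
while s<.030 and abs(F)<4.5:
    s=round(s+.0015,4); F=go(s,.03)
p,d=bot.read_camera("scene"); np.savez("s3.npz",p=p,d=d); cv2.imwrite("pics/s3.png",cv2.resize(p[80:240,250:460,::-1],None,fx=3,fy=3))
E
```

```text
11.91 -0.065 -0.0646 F 0.01 [ 0.11 -0.68  0.32]
12.31 -0.045 -0.0449 F 0.01 [0.   0.03 0.96]
12.78 -0.02 -0.02 F -0.14 [-0.18  0.24  0.34]
13.18 0 0.0 F -0.76 [-0.82  0.35 -0.97]
13.43 0.008 0.008 F 0.22 [ 0.36 -0.92  0.8 ]
13.68 0.0095 0.0093 F -0.97 [-0.96 -0.16 -0.37]
13.93 0.011 0.0109 F -0.61 [-0.53 -0.61 -0.69]
14.18 0.0125 0.0126 F -1.95 [-1.86 -0.75 -0.74]
14.43 0.014 0.0142 F -1.01 [-1.08  0.36 -0.84]
14.68 0.0155 0.0157 F -0.78 [-0.81  0.13 -0.4 ]
14.93 0.017 0.0172 F -1.05 [-0.94 -0.79 -0.89]
15.18 0.0185 0.0186 F 0.01 [ 0.05 -0.24 -0.96]
15.43 0.02 0.0201 F -0.7 [-0.72  0.11 -0.83]
15.68 0.0215 0.0211 F -2.77 [-2.98  1.14  0.48]
15.93 0.023 0.0213 F -7.51 [-7.54 -0.38  2.57]
```

View pics/s3.png

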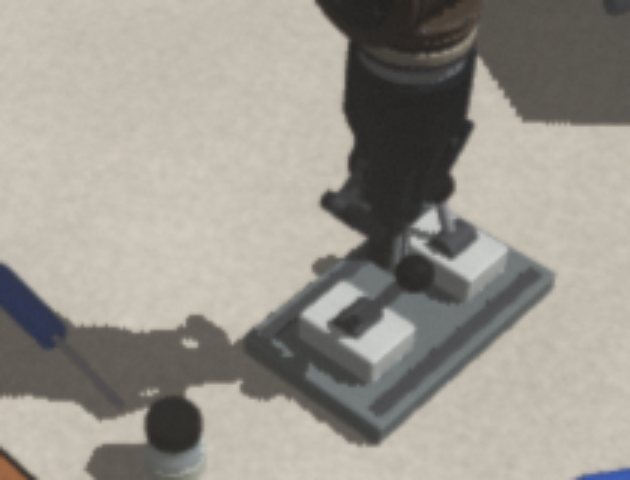

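The force rose to 7.5 N with the tool stalled 2 mm from where the stop should be, so the lever is at its stop. The ball is at crop (414,272), leaning away from the robot. I'll back off and check.

```bash
python3 - <<'E'
from h import *
y=np.radians(8.9); X=np.array([np.cos(y),np.sin(y),0]); H=np.array([.5559,.1559,.114])
bot.movel(H-.06*X,feed=.12); bot.movel(H-.06*X+[0,0,.13],feed=.15)
bot.goto_joints([1.058,.286,1.577,0,1.279,1.4])
for n in ["top","scene"]:
    p,d=bot.read_camera(n); np.savez(n+"4.npz",p=p,d=d)
    cv2.imwrite(f"pics/{n}4.png",cv2.resize(p[110:330,100:470,::-1] if n=="scene" else p[100:320,150:470,::-1],None,fx=2,fy=2))
    D=(abs(p.astype(int)-np.load(n+"0.npz")['p']).max(2)>40).astype(np.uint8)
    k,L,st,c=cv2.connectedComponentsWithStats(D); print(n,[(c[i].round(),st[i,4]) for i in range(1,k) if st[i,4]>5])
T=np.load("top4.npz");P=cloud("top",T['d']); q=P[180:250,185:278].reshape(-1,3)
for nm,c in [("long",H[:2]),("short",[.5385,.2646])]:
    g=q[(q[:,2]>.075)&(np.linalg.norm(q[:,:2]-c,axis=1)<.075)&(abs((q[:,:2]-c)@np.array([-X[1],X[0]]))<.03)]
    zt=np.percentile(g[:,2],90); b=g[g[:,2]>zt-.012]; print(nm,"topz",zt.round(4),"ball x-offset",((b[:,:2]-c)@X[:2]).mean().round(4))
s=bot.sense(); print(s['time_s'],s['tool_pos'],s['contact_force'])
E
```

```text
top [(array([241., 188.]), np.int32(51)), (array([246., 200.]), np.int32(59)), (array([259., 211.]), np.int32(7)), (array([249., 223.]), np.int32(151)), (array([271., 217.]), np.int32(13)), (array([282., 221.]), np.int32(76)), (array([284., 250.]), np.int32(138)), (array([105., 393.]), np.int32(137)), (array([133., 394.]), np.int32(342))]
scene [(array([330.,  51.]), np.int32(81)), (array([346.,  61.]), np.int32(287)), (array([358., 153.]), np.int32(168)), (array([365., 170.]), np.int32(9)), (array([384., 175.]), np.int32(19)), (array([365., 177.]), np.int32(30)), (array([377., 180.]), np.int32(13)), (array([357., 184.]), np.int32(38)), (array([313., 191.]), np.int32(135)), (array([362., 192.]), np.int32(7)), (array([348., 201.]), np.int32(24)), (array([335., 209.]), np.int32(75))]
long topz 0.1333 ball x-offset 0.0421
short topz 0.1 ball x-offset -0.0204
19.9083 [0.24056708 0.63031504 0.23156729] [-0.01392923 -0.30053108  0.04570631]
```

View pics/scene4.png

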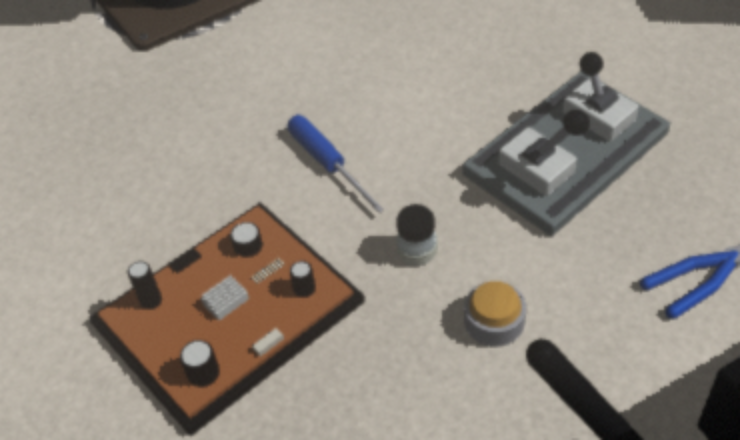

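View pics/top4.png

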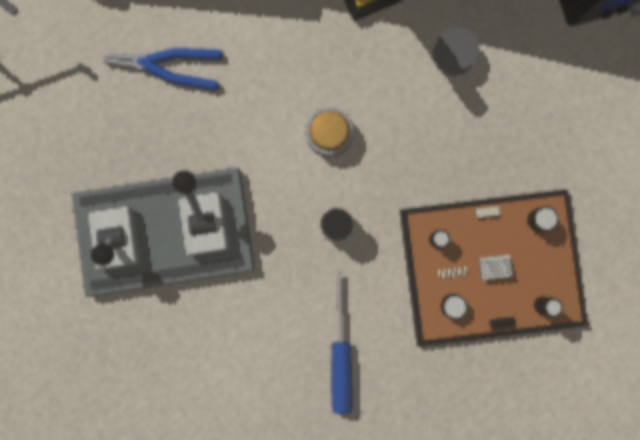

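The long lever's ball is 42 mm to the +x side at top height 0.133 m (43 mm and 0.134 m expected at the stop). The image differences are only the long lever, its shadow and the arm; the capacitors, short lever and bystanders haven't moved.

```bash
python3 -c "
from bench import bot
bot.hand_in()"
```

```text
the job is handed in; nothing more can be done
```

I pointed at the tallest capacitor, then pushed the long lever over to its stop, backed off clear and handed the job in at about 20 s. The interface gives no verdict, so the results below are from my own checks.

- **Pointing:** I held the closed fingertips at (0.459, -0.255, 0.093), 21 mm above the tall capacitor's top, for at least 2.6 s. The force reading stayed at noise level. My position estimates for the capacitor differed by about 2–4 mm between views, so I used their average.
- **Lever:** I pushed the long lever away from the robot until it stopped. The last reading was about 7.5 N, and I went no further. Afterwards its ball was 42 mm past the hinge, with its top at 0.133 m. At full stop it should be 43 mm and 0.134 m, so it is at the stop within measurement error.
- **Everything else:** Comparing before and after pictures, only the long lever, its shadow and the arm had changed. The short lever, the capacitors and the other objects showed no change. The arm finished near its start pose, touching nothing.

No check failed.

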